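Fit the rotor in the bench centrifuge

TASK

Get the bench centrifuge ready: flip its latch lever outward until it stays open, lift the lid up to stand open, then fit the rotor onto the drive spindle, turning it gently while pressing until it drops fully home. Let go of everything, leaving the lid and latch open, and do not disturb the jar, the bottle or the tube rack.

Things in the scene. Friction and masses are not known exactly. Their poses are not given: they have to be found in the camera images.
- centrifuge: Bench centrifuge: fixed white housing 230 x 230 mm, 115 mm high to its grey deck. Origin: centre of its underside, z up; x runs along the lid's hinge and handle, +y is the hinge side, -y the latch side, -x the front with panel and buttons. Under the lid the deck has a round opening 170 mm across over a chamber whose floor is 30 mm above the bench; the spindle stands in its centre.
- spindle_seat (a point): Point on the spindle axis where the rotor's underside rests when home: 45 mm above the bench, top of a round flange 48 mm across, centre of the chamber. Axes as the housing's (does not turn with the spindle). Four steel splines stand on it in a cross: two crossed bars 11 mm wide, 38 mm tip to tip, 14 mm high.
- latch (a joint): Over-centre latch lever at the middle of the housing's -y wall. 0 = closed: leans 0.2 rad inward over the lid, its claw holding the lid's lip down. Grows to 1.75 rad as the lever swings outward (towards -y) and down; a spring pulls it shut below about 0.4 rad and snaps it open beyond. Pushing the tip takes about 2 N.
- latch_tip (a point): Free upper end of the latch lever, 114 mm from its pivot: a flat steel lever 32 mm wide (along x), with a black grip 40 mm wide, 12 mm thick, 36 mm long at its end. Closed, the tip is about 210 mm above the bench and 101 mm to the -y side of the housing's centre: higher than the lid's handle and farther out.
- lid (a joint): Lid angle: 0 = shut, up to 1.85 rad = wide open; 1.57 = upright. A stiff hinge: the lid stays at any angle where it is left. Lifting by the handle takes about 4 N. The latch holds it shut.
- lid_handle (a point): Middle of the lid's black handle: round bar 14 mm thick, 110 mm long, along the housing's x axis, held by a post at each end, its centre line 38 mm above the lid's top and 18 mm in from the free edge. Lid shut: 163 mm above the bench, 88 mm to the -y side of the housing's centre.
- lid_hinge (a point): Point on the lid's hinge line (which runs along the housing's x axis), in the middle: 108 mm to the +y side of the housing's centre, 117 mm above the bench. The lid (214 x 214 mm, 8 mm thick) opens upward about it; the handle bar is 201 mm from this line.
- rotor: Loose aluminium rotor, about 0.45 kg: disc 110 mm in diameter, 36 mm high, eight dark tube pockets on top. Origin: centre of its underside, z up. Underside: cross-shaped socket 30 mm deep, slots 15.2 mm wide along the rotor's x and y axes, open in the middle for the nose; fits the spindle's cross every 90 degrees, within about 5 degrees.
- jar: Bystander: glass jar with a black cap, 68 mm in diameter, 85 mm high. Origin: centre of its underside.
- reagent: Bystander: brown glass bottle, 60 mm in diameter, 140 mm high. Origin: centre of its underside.
- tube_rack: Bystander: white tube rack 60 x 180 mm, 78 mm high with its tubes. Origin: centre of its underside; its long side is y.
- spindle_tip (a point): Tip of the spindle's round nose, 28 mm above the seat: nose 20 mm in diameter, tapering over its last 9 mm to 8 mm. Axes as the housing's. The motor is braked: the spindle stands stiff (about 1.2 N m) at an unknown angle, the bars of its cross up to 0.6 rad either way from the housing's x and y axes.
- latch_pivot (a point): Middle of the latch lever's pivot line, which runs along the housing's x axis, 124 mm to the -y side of its centre, 98 mm above the bench.
- rotor_grip (a point): The rotor's grip bar on top: 60 mm long (along the rotor's x axis), 20 mm wide (y), from 36 to 70 mm above the underside; this point is in its middle, 58 mm above the underside. Set on the spindle out of line, the rotor stops 14 mm above home with the nose already in its socket; turned into line, it drops.

How it is judged:
On the way, in this order (a step that is already met when the one before it is completed fails the run):
1. the latch lever is flipped open (value of joint latch above 1.2 rad and value of joint lid below 0.3 rad), for 0.1 s.
2. the lid is lifted to stand open (value of joint lid above 1.35 rad), for 0.2 s.
3. the rotor is home on the spindle (z of rotor in the frame of spindle_seat below 0.004 m and horizontal distance between rotor and spindle_seat below 0.004 m and angle between rotor's own z axis and vertical below 0.06 rad), for 0.2 s.
At the end, for the whole second after the job is handed in: The rotor rests fully home on the spindle (underside within 4 mm of the seat in height, centred within 4 mm, level within 3.5 degrees, at rest), the lid stands open (over 1.35 rad) and the latch lever is open (over 1.2 rad) (all of step 3 and z of rotor in the frame of spindle_seat above -0.004 m and linear speed of rotor below 0.02 m/s and value of joint lid above 1.35 rad and value of joint latch above 1.2 rad); the robot touches nothing.
It fails at once if the jar, the bottle or the tube rack is pushed more than 30 mm from its place or tipped (distance of any of jar, reagent, tube_rack from where it was at the start of the episode above 0.03 m or angle between any of jar, reagent, tube_rack's own z axis and vertical above 0.5 rad).
It also fails if it takes over 67 s, if anything falls off the work surface, if the arm or the gripper's body presses on something with over 40 N, if the wrist force passes 120 N, or if a joint passes its speed limit or range.

ROBOT

A 6-joint arm with a two-finger parallel gripper is mounted at the origin on the work surface. World frame = base frame: x ahead of the robot, y to its left, z up, the work surface at z = 0. Lengths are in m, angles in rad, forces in N, time in s.
With the tool pointing down it reaches from about 0.35 to 0.925 m from the base axis. Payload 6.4 kg.
Tool frame: the origin (TCP) lies at the very end of the fingers, on their centre line; the grasp point (between the pads) lies 19 mm behind it (ctrl.tcp_to_grasp is the distance from the TCP to the grasp point, in m); z points along the fingers, y is the line along which they close (so a half turn about z gives the same grasp; the last joint's range is limited). The gripper opens to 85 mm and grips with 20 to 120 N. Pads are 22 mm wide; open, the fingers measure 114 mm over their backs; the gripper's body (76 mm by 85 mm) begins 54 mm behind the grasp point. The pads swing forward as they close: fully open they stand 13 mm farther back than shut.
Start: joints at [0.941, 0.245, 1.558, -0, 1.339, -0.174], TCP at [0.286, 0.584, 0.231] pointing down, gripper open.
Joint ranges: [-3.13, 3.13], [-1.02, 2.26], [0.13, 2.54], [-0.95, 4.09], [0.21, 2.88], [-2.74, 2.74]. Speed limits (rad/s): [2.57, 2.57, 3.14, 3.14, 3.14, 3.14].

INTERFACE

Orientations are given as a rotation vector (axis times angle).
In Python, from cell import ctrl, imaging, workorder gives the robot as it stands.
- The arm moves only by the tool carry_out, never from a script. Its argument "increments" is a list of rows, each an object with "linear": the shift along the world's x, y, z scaled (see below), a list of three; "rot": the turn, a rotation vector about the world's x, y, z scaled (see below), a list of three; "grip": the opening in per cent of the stroke, from 0 (shut) to 100 (fully open). In form: [{"linear": [dx, dy, dz], "rot": [rx, ry, rz], "grip": grip}, ...]. A call has 1 to 20 rows; each row is the pose to reach, as a shift and turn from the pose commanded when the call began, turning the shorter way round; what a row does not reach only later rows make up. The controller multiplies each number of a shift by 500 mm and each number of a turn by 360 degrees. A row lasts 1/8 s, in which the tool goes at most 62.5 mm and 10.7 degrees, less where a joint would pass 70% of its speed; a pose out of reach is approached as far as the arm can. A call with a number of a shift or a turn outside -1 to 1 is refused whole. A call with a gripper value outside its range is refused whole. The fingers move at their own pace and stop on an object; "grip_force" is the grip in N (left out, the last holds). Time passes only in rows, so rows that repeat a pose let the fingers close. It gives the time, the measured TCP pose, the force, the opening and the grip force at its end, in the units of the state.
- ctrl.observe(): the state, without advancing time (a new reading comes with each control period).
- imaging.get_image(name): name is "scene" or "top"; returns the picture (480x640x3 uint8, blue, green, red); there is no depth.
- imaging.camera_info(name): a dict with "intrinsics" (3x3 intrinsics, pixels), "dist" ([k1, k2, p1, p2, k3] as OpenCV has them; the pictures are not rectified), "position" and "orientation" of the camera in the world. Camera axes: x right, y up, looking along -z (the intrinsics and any distortion apply to the point x, -y, -z); pixel columns grow to the right and rows downward; lengths in m; the calibration is good to about 2 mm. A picture is of the moment at which its call begins. camera_info takes no time and is no camera call.
- workorder.finish_job(): hands the job in; it is judged then, once.
The state is a dict: "time": time; "joint_positions": joint angles; "qd": joint speeds; "effort": joint torques, N m; "position": TCP position; "orientation": TCP orientation; "wrist_force": force on the tool from outside, world axes, zero at the start; "torque": the same for the moment, N m; "width": finger opening in m; "grasp_force": force on a finger pad.
Only numpy, scipy, OpenCV 4.12 (cv2) and the standard library are available. Lean on these libraries where they do the work, as an engineer would, in place of code of your own. Each camera call takes 0.05 s, during which the arm holds its last target. There are 200 camera calls.

## Working session

There is one attempt and no reset: what is moved stays moved. The work goes in short steps, Python scripts to look and compute and a tool call to move; the robot and the scene stay as the last step left them, time stands still between calls to the robot, and variables do not carry over. Pictures are saved under pics/ and viewed, at most 10 in all, crops included, and the job is handed in when it is done.

Besides the shell and the picture viewer there is one more tool, called after "Emit:" by a JSON object that holds its "method" and its "body". carry_out: Moves the arm, as the interface text tells. Shifts and turns lie within -1 to 1; 1 stands for 500 mm of shift or 360 degrees of turn. Its arguments: {"type":"object","properties":{"increments":{"type":"array"},"grip_force":{"type":"number"}},"required":["increments"]}

```bash
mkdir -p pics; ls
python3 - <<'E'
from cell import ctrl, imaging, workorder
import cv2
for n in ("scene","top"):
    cv2.imwrite(f"pics/{n}0.png",imaging.get_image(n)); print(n,imaging.camera_info(n))
print(ctrl.observe())
E
```

```text
pics
scene {'intrinsics': array([[570.38126834,   0.        , 312.19122283],
       [  0.        , 570.38126834, 244.44363791],
       [  0.        ,   0.        ,   1.        ]]), 'dist': array([-0.15582285,  0.        ,  0.        ,  0.        ,  0.        ]), 'position': array([ 1.26583287, -0.28977541,  1.09307731]), 'orientation': array([0.55627197, 0.36996324, 1.08816907])}
top {'intrinsics': array([[490.42400301,   0.        , 317.68241744],
       [  0.        , 490.42400301, 238.35816179],
       [  0.        ,   0.        ,   1.        ]]), 'dist': array([-0.06920268,  0.        ,  0.        ,  0.        ,  0.        ]), 'position': array([ 0.53692585, -0.01435254,  1.057682  ]), 'orientation': array([ 0.05685421, -0.04835187, -1.59588721])}
{'time': 0.1, 'joint_positions': array([ 9.40885494e-01,  2.45760665e-01,  1.55888213e+00,  1.78987235e-06,
        1.33869015e+00, -1.74075515e-01]), 'qd': array([ 6.22874187e-05,  1.48933688e-04, -3.01555056e-03, -1.23224763e-03,
        1.46554707e-03,  2.40656419e-04]), 'effort': array([-3.94646222e-04, -4.30671358e+01, -3.27128220e+01, -2.12672962e-04,
        2.77230269e-03,  3.94675158e-05]), 'position': array([0.28582265, 0.58323534, 0.23028537]), 'orientation': array([-7.09687563e-01, -3.05968198e+00,  2.51411092e-03]), 'wrist_force': array([-0.20271709, -0.04314046, -0.28262147]), 'torque': array([0.02919751, 0.00653572, 0.00285641]), 'grasp_force': 0.0, 'width': 0.08523514215912112}
```

View pics/scene0.png

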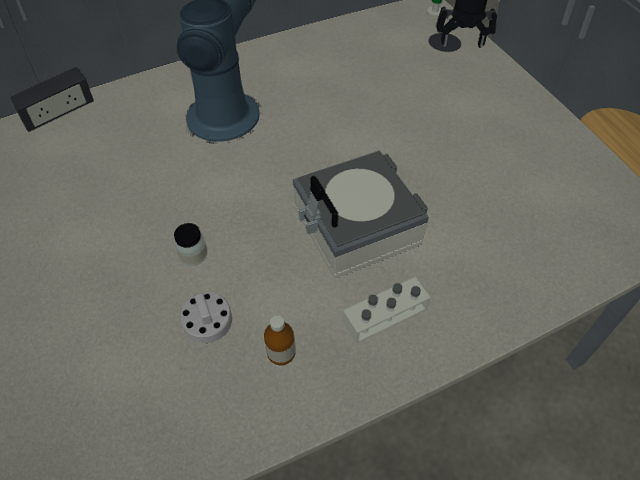

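View pics/top0.png

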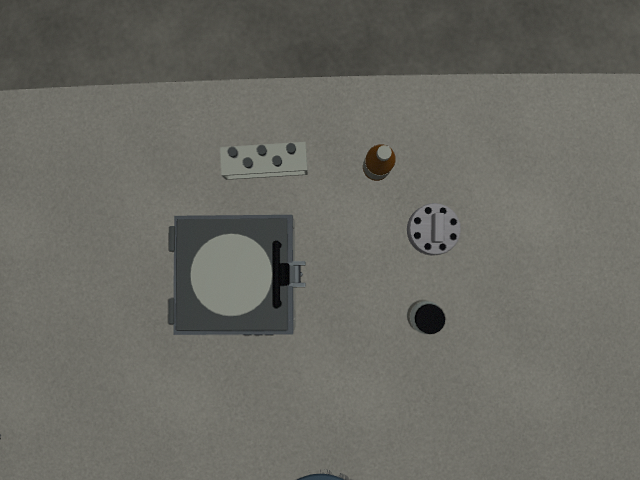

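The scene view shows the centrifuge at about (360,210), rotor (206,316), jar (190,243), bottle (280,342) and rack (387,307). In the top view the lid spans about (175..293, 215..333), with the latch on the right at (298,274) and the rotor at (435,229). I'll enlarge both.

Run:
```python
import cv2,numpy as np
t=cv2.imread("pics/top0.png");s=cv2.imread("pics/scene0.png")
def c(im,x,y,w,h,k): return cv2.resize(im[y:y+h,x:x+w],None,fx=k,fy=k,interpolation=cv2.INTER_CUBIC)
cv2.imwrite("pics/a.png",np.hstack([c(t,165,205,145,135,4)[:540], np.zeros((540,4,3),np.uint8)]))
A=c(t,400,195,70,70,5);B=c(s,172,285,70,70,5)
C=c(s,285,145,150,130,4)
cv2.imwrite("pics/b.png",np.hstack([A,B])); cv2.imwrite("pics/c.png",C)
```

```text
(no output)
```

View pics/a.png

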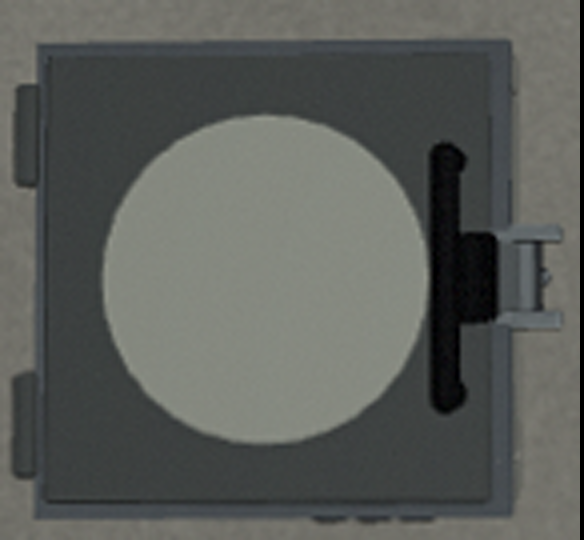

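View pics/b.png

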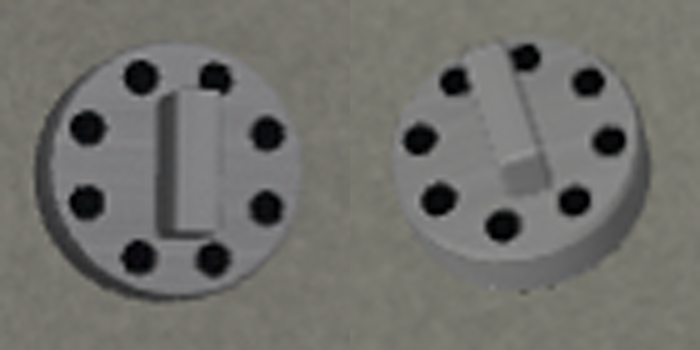

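View pics/c.png

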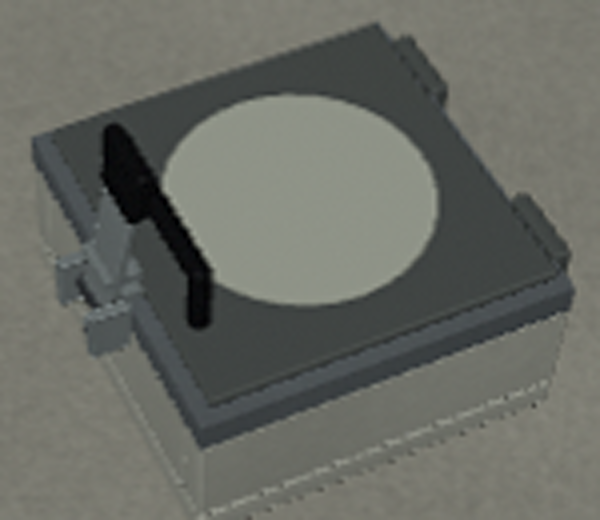

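```bash
cat > h.py <<'E'
import numpy as np,cv2
from scipy.spatial.transform import Rotation as R
from cell import ctrl, imaging, workorder
def ray(n,px):
    i=imaging.camera_info(n)
    u=cv2.undistortPoints(np.float64(px).reshape(-1,1,2),i['intrinsics'],i['dist'])[:,0]
    d=np.c_[u[:,0],-u[:,1],-np.ones(len(u))]
    return i['position'],d@R.from_rotvec(i['orientation']).as_matrix().T
def atz(n,px,z):
    p,d=ray(n,px); return p+d*((z-p[2])/d[:,2])[:,None]
def tri(pt,ps):
    a,d=ray('top',pt);b,e=ray('scene',ps);o=[]
    for x,y in zip(d,e):
        s=np.linalg.lstsq(np.c_[x,-y],b-a,rcond=None)[0]
        P,Q=a+x*s[0],b+y*s[1]; o.append(np.r_[(P+Q)/2,np.linalg.norm(P-Q)])
    return np.array(o)
def un(c,k,x,y): return (np.float64(c)+.5)/k-.5+[x,y]
def proj(n,P):
    i=imaging.camera_info(n); q=(np.atleast_2d(P)-i['position'])@R.from_rotvec(i['orientation']).as_matrix()
    return cv2.projectPoints(q*[1,-1,-1],np.zeros(3),np.zeros(3),i['intrinsics'],i['dist'])[0][:,0]
E
python3 - <<'E'
from h import *
np.set_printoptions(precision=4,suppress=True)
a=lambda c:un(c,4,165,205)
c=lambda p:un(p,4,285,145)
print("deck",atz('top',a([(38,43),(512,40),(512,516),(36,517)]),.115), atz('top',a([(38,43),(512,40),(512,516),(36,517)]),.115).mean(0))
print("disc",tri(a([(265,279)]),c([(300,200)])))
print("handle end front, latch",tri(a([(447,410),(447,150)]),c([(113,130),(205,270)])))
print("handle at .163",atz('top',a([(446,150),(446,405)]),.163))
print("latch grip",atz('top',a([(478,240),(478,318)]),.2))
A=lambda p:un(p,5,400,195); B=lambda p:un(p,5,172,285)
bt=tri(A([(177,92),(220,92),(220,233),(175,233)]),B([(118,52),(152,42),(190,155),(150,168)]))
print("bar orderings",bt)
T=A([(141,77),(215,77),(267,133),(266,208),(213,259),(139,258),(87,203),(88,128)])
S=B([(105,82),(174,57),(238,82),(260,140),(225,201),(153,226),(88,199),(70,139)])
print(tri(T.mean(0)[None],S.mean(0)[None]))
best=None
for k in range(8):
    t=tri(T,np.roll(S,k,0))
    if best is None or t[:,3].mean()<best[:,3].mean(): best=t
print(best)
Tz=atz('top',T,.036); print(Tz.mean(0), np.degrees(np.unwrap(np.arctan2(*(Tz-Tz.mean(0))[:,[1,0]].T))))
print("jar etc",atz('top',[(430,319)],.085),atz('top',[(384,153)],.14),atz('top',[(221,148),(305,143),(306,172),(224,176)],.05))
E
```

```text
deck [[0.6521 0.2684 0.115 ]
 [0.6472 0.0372 0.115 ]
 [0.4191 0.0424 0.115 ]
 [0.4233 0.2714 0.115 ]] [0.5354 0.1548 0.115 ]
disc [[0.5348 0.1569 0.1236 0.0004]]
handle end front, latch [[0.4739 0.0685 0.1634 0.0014]
 [0.5918 0.0659 0.1712 0.0025]]
handle at .163 [[0.5919 0.0659 0.163 ]
 [0.4759 0.0683 0.163 ]]
latch grip [[0.5498 0.0494 0.2   ]
 [0.5158 0.0501 0.2   ]]
bar orderings [[ 0.6373 -0.2498  0.1293  0.0299]
 [ 0.6398 -0.2496  0.1406  0.0014]
 [ 0.6014 -0.2643  0.002   0.0367]
 [ 0.5963 -0.2665 -0.0196  0.0015]]
[[ 0.6201 -0.2567  0.0357  0.001 ]]
[[ 0.6589 -0.2429  0.036   0.0007]
 [ 0.6579 -0.2743  0.0369  0.0014]
 [ 0.6337 -0.2953  0.0366  0.0014]
 [ 0.6023 -0.2934  0.0362  0.0011]
 [ 0.5814 -0.2705  0.0357  0.0015]
 [ 0.5827 -0.239   0.0364  0.0012]
 [ 0.6064 -0.218   0.0361  0.0008]
 [ 0.6378 -0.2194  0.0368  0.0005]]
[ 0.6203 -0.2561  0.036 ] [  19.4346  -25.0252  -70.5176 -115.9091 -160.7364 -205.1857 -250.2535
 -295.6011]
jar etc [[ 0.4367 -0.2275  0.085 ]] [[ 0.7577 -0.1405  0.14  ]] [[0.7996 0.1882 0.05  ]
 [0.8049 0.0116 0.05  ]
 [0.7433 0.011  0.05  ]
 [0.7398 0.1824 0.05  ]]
```

Heights check out: lid disc 0.124, handle 0.163–0.171, rotor top 0.036. The housing centre is about (0.5355, 0.155) with yaw −1.1°, and the rotor is at (0.6202, −0.2563) with yaw −3°. I'll move behind the latch tip next.

Emit:
{"method": "carry_out", "body": {"increments": [{"linear": [0.496, -0.976, 0.06], "rot": [0, 0, 0.069], "grip": 0}, {"linear": [0.496, -0.976, 0.06], "rot": [0, 0, 0.069], "grip": 0}, {"linear": [0.496, -0.976, 0.06], "rot": [0, 0, 0.069], "grip": 0}, {"linear": [0.496, -0.976, 0.06], "rot": [0, 0, 0.069], "grip": 0}, {"linear": [0.496, -0.976, 0.06], "rot": [0, 0, 0.069], "grip": 0}, {"linear": [0.496, -0.976, 0.06], "rot": [0, 0, 0.069], "grip": 0}, {"linear": [0.496, -0.976, 0.06], "rot": [0, 0, 0.069], "grip": 0}, {"linear": [0.496, -0.976, 0.06], "rot": [0, 0, 0.069], "grip": 0}, {"linear": [0.496, -0.976, 0.06], "rot": [0, 0, 0.069], "grip": 0}, {"linear": [0.496, -0.976, 0.06], "rot": [0, 0, 0.069], "grip": 0}, {"linear": [0.496, -0.976, 0.06], "rot": [0, 0, 0.069], "grip": 0}, {"linear": [0.496, -0.976, 0.0], "rot": [0, 0, 0.069], "grip": 0}, {"linear": [0.496, -0.976, -0.06], "rot": [0, 0, 0.069], "grip": 0}, {"linear": [0.496, -0.976, -0.1], "rot": [0, 0, 0.069], "grip": 0}, {"linear": [0.496, -0.976, -0.1], "rot": [0, 0, 0.069], "grip": 0}]}}

```text
time: 1.98
position: [0.5321, 0.0972, 0.1793]
orientation: [-0.031, -3.137, -0.0]
wrist_force: [0.1, 0.5, -0.5]
width: -0.0
grasp_force: 0.0
```

Emit:
{"method": "carry_out", "body": {"increments": [{"linear": [0, -0.03, 0], "rot": [0, 0, 0], "grip": 0}, {"linear": [0, -0.06, 0], "rot": [0, 0, 0], "grip": 0}, {"linear": [0, -0.09, 0], "rot": [0, 0, 0], "grip": 0}, {"linear": [0, -0.12, 0], "rot": [0, 0, 0], "grip": 0}, {"linear": [0, -0.15, 0], "rot": [0, 0, 0], "grip": 0}, {"linear": [0, -0.18, 0], "rot": [0, 0, 0], "grip": 0}, {"linear": [0, -0.21, 0], "rot": [0, 0, 0], "grip": 0}, {"linear": [0, -0.24, 0], "rot": [0, 0, 0], "grip": 0}, {"linear": [0, -0.26, 0], "rot": [0, 0, 0], "grip": 0}, {"linear": [0, -0.26, 0], "rot": [0, 0, 0], "grip": 0}, {"linear": [0, -0.26, 0.1], "rot": [0, 0, 0], "grip": 40}, {"linear": [0, -0.06, 0.1], "rot": [0, 0, 0], "grip": 40}, {"linear": [0, -0.06, 0.1], "rot": [0, 0, 0], "grip": 40}]}}

```text
time: 3.6
position: [0.5342, 0.0677, 0.2322]
orientation: [0.034, 3.14, 0.001]
wrist_force: [0.9, -0.4, 0.5]
width: 0.0344
grasp_force: 0.0
```

Run:
```python
from h import *
s=imaging.get_image('scene');cv2.imwrite('pics/s1.png',cv2.resize(s[120:300,260:460],None,fx=3,fy=3,interpolation=2))
print(ctrl.observe()['position'],ctrl.observe()['width'])
```

```text
[0.53360582 0.07102973 0.23171234] 0.03445384971956513
```

View pics/s1.png

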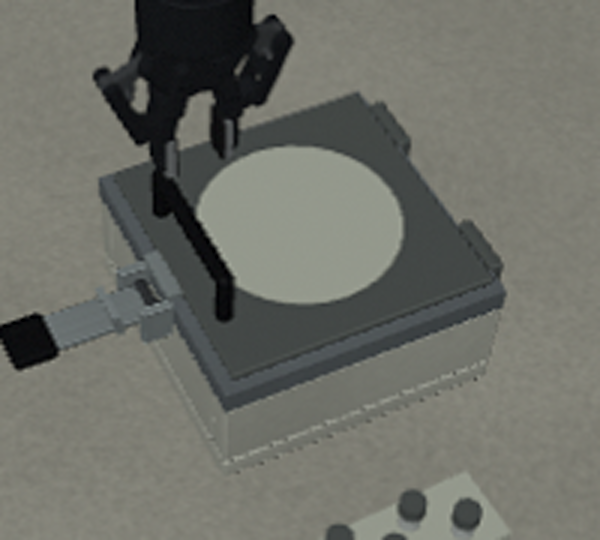

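The latch is flipped open: its black grip is now at crop (30,340), outside the housing. The lid is still shut and the open fingers hover over the handle, so I'll grip the bar.

Emit:
{"method": "carry_out", "body": {"increments": [{"linear": [0, 0, -0.06], "rot": [0, 0, 0], "grip": 45}, {"linear": [0, 0, -0.12], "rot": [0, 0, 0], "grip": 45}, {"linear": [0, 0, -0.172], "rot": [0, 0, 0], "grip": 45}, {"linear": [0, 0, -0.172], "rot": [0, 0, 0], "grip": 45}, {"linear": [0, 0, -0.172], "rot": [0, 0, 0], "grip": 0}, {"linear": [0, 0, -0.172], "rot": [0, 0, 0], "grip": 0}, {"linear": [0, 0, -0.172], "rot": [0, 0, 0], "grip": 0}, {"linear": [0, 0, -0.172], "rot": [0, 0, 0], "grip": 0}], "grip_force": 30}}

```text
time: 4.65
position: [0.5351, 0.0665, 0.1469]
orientation: [0.035, 3.139, 0.003]
wrist_force: [0.1, 5.4, 1.6]
width: 0.0127
grasp_force: 29.5
```

Emit:
{"method": "carry_out", "body": {"increments": [{"linear": [0, 0.011, 0.039], "rot": [0, 0, 0], "grip": 0}, {"linear": [0, 0.026, 0.076], "rot": [0, 0, 0], "grip": 0}, {"linear": [0.001, 0.045, 0.112], "rot": [0, 0, 0], "grip": 0}, {"linear": [0.001, 0.067, 0.145], "rot": [0, 0, 0], "grip": 0}, {"linear": [0.002, 0.092, 0.177], "rot": [0, 0, 0], "grip": 0}, {"linear": [0.002, 0.12, 0.205], "rot": [0, 0, 0], "grip": 0}, {"linear": [0.003, 0.151, 0.231], "rot": [0, 0, 0], "grip": 0}, {"linear": [0.004, 0.185, 0.253], "rot": [0, 0, 0], "grip": 0}, {"linear": [0.004, 0.22, 0.272], "rot": [0, 0, 0], "grip": 0}, {"linear": [0.005, 0.258, 0.288], "rot": [0, 0, 0], "grip": 0}, {"linear": [0.006, 0.296, 0.299], "rot": [0, 0, 0], "grip": 0}, {"linear": [0.006, 0.336, 0.307], "rot": [0, 0, 0], "grip": 0}, {"linear": [0.007, 0.376, 0.31], "rot": [0, 0, 0], "grip": 0}, {"linear": [0.008, 0.416, 0.31], "rot": [0, 0, 0], "grip": 0}, {"linear": [0.009, 0.456, 0.306], "rot": [0, 0, 0], "grip": 0}, {"linear": [0.01, 0.495, 0.297], "rot": [0, 0, 0], "grip": 0}, {"linear": [0.01, 0.515, 0.292], "rot": [0, 0, 0], "grip": 0}, {"linear": [0.01, 0.515, 0.292], "rot": [0, 0, 0], "grip": 0}, {"linear": [0.01, 0.515, 0.292], "rot": [0, 0, 0], "grip": 0}]}}

```text
time: 7.02
position: [0.5398, 0.3238, 0.2934]
orientation: [0.034, 3.138, 0.0]
wrist_force: [1.1, 0.4, 5.8]
width: 0.0125
grasp_force: 36.2
```

Emit:
{"method": "carry_out", "body": {"increments": [{"linear": [0, 0, 0], "rot": [0, 0, 0], "grip": 36}, {"linear": [0, 0, 0], "rot": [0, 0, 0], "grip": 36}, {"linear": [0, 0, 0], "rot": [0, 0, 0], "grip": 36}, {"linear": [0, 0, 0.06], "rot": [0, 0, 0], "grip": 36}, {"linear": [0, 0, 0.16], "rot": [0, 0, 0], "grip": 36}, {"linear": [0, 0, 0.24], "rot": [0, 0, 0], "grip": 36}, {"linear": [0.08, -0.12, 0.24], "rot": [0, 0, 0], "grip": 60}, {"linear": [0.16, -0.98, 0.1], "rot": [0, 0, -0.005], "grip": 80}, {"linear": [0.16, -0.98, 0.1], "rot": [0, 0, -0.005], "grip": 80}, {"linear": [0.16, -0.98, 0.1], "rot": [0, 0, -0.005], "grip": 80}, {"linear": [0.16, -0.98, 0.1], "rot": [0, 0, -0.005], "grip": 80}, {"linear": [0.16, -0.98, 0.1], "rot": [0, 0, -0.005], "grip": 80}, {"linear": [0.16, -0.98, 0.1], "rot": [0, 0, -0.005], "grip": 80}, {"linear": [0.16, -0.98, 0.1], "rot": [0, 0, -0.005], "grip": 80}, {"linear": [0.16, -0.98, 0.1], "rot": [0, 0, -0.005], "grip": 80}]}}

```text
time: 8.9
position: [0.618, -0.1701, 0.3383]
orientation: [-0.092, -3.136, -0.003]
wrist_force: [-0.3, -0.0, -0.5]
width: 0.0684
grasp_force: 0.0
```

Run:
```python
from h import *
t=imaging.get_image('top');s=imaging.get_image('scene')
cv2.imwrite('pics/t2.png',t)
c=lambda im,x,y,w,h,k:cv2.resize(im[y:y+h,x:x+w],None,fx=k,fy=k,interpolation=2)
q=lambda P:proj('top',P)[0].round().astype(int)
u=q([.5355,.155,.06]);v=proj('scene',[.5355,.155,.06])[0].round().astype(int);print(u,v)
im=np.hstack([c(t,u[0]-35,u[1]-35,70,70,5),c(s,v[0]-35,v[1]-35,70,70,5)])
im=cv2.convertScaleAbs(im,alpha=1.8,beta=10)
im=np.vstack([im,c(s,260,60,280,100,2.5)])
cv2.imwrite('pics/d.png',im)
print(ctrl.observe()['position'],ctrl.observe()['orientation'],ctrl.observe()['joint_positions'])
```

```text
[238 274] [358 213]
[ 0.6185989  -0.16745291  0.33973481] [-8.71382443e-02 -3.13777772e+00 -2.35129012e-03] [-4.41110155e-01  1.59729997e-01  1.46014034e+00  3.26191342e-04
  1.52470909e+00 -1.95639489e+00]
```

View pics/d.png

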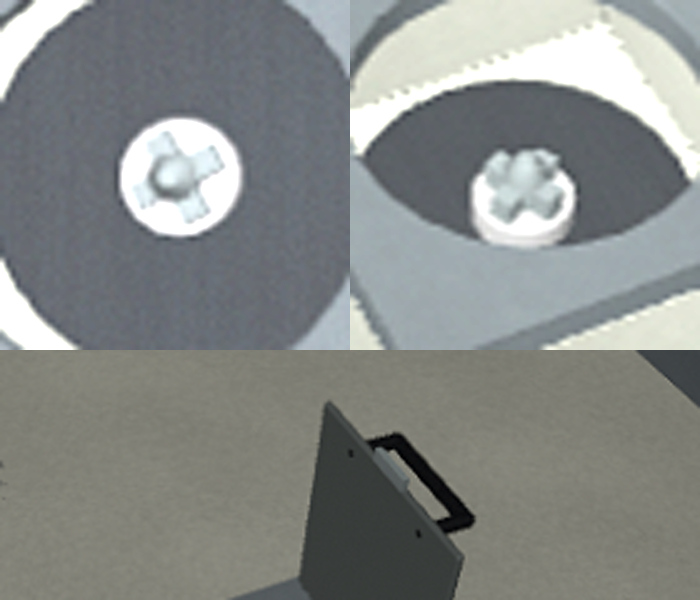

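The lid stands open, and the spindle is visible in the top crop: flange centre (181,177), cross arms toward (160,137), (197,218), (138,198) and (218,155). I'll compute its position and angle.

Run:
```python
from h import *
np.set_printoptions(precision=4,suppress=True)
T=lambda p:un(p,5,203,239); S=lambda p:un(p,5,323,178)
print(atz('top',T([(181,177.5)]),.0435))
P=atz('top',T([(160,137),(197,218),(138,198),(218,155)]),.059)
print(P,P.mean(0))
for a,b in((1,0),(2,3)):
    d=P[b]-P[a]; print(np.degrees(np.arctan2(d[1],d[0]))%90, np.linalg.norm(d))
print('nose tri',tri(T([(172,174)]),S([(526-350,162)])))
# flange from the scene, top face ellipse x 470..577, y ~148..235
print(atz('scene',S([(173,191)]),.045))
# flange via threshold in top
t=cv2.imread('pics/t2.png');g=cv2.cvtColor(t,6)[254:294,219:259]
m=(g>np.median(g)+35).astype(np.uint8);n,l,st,ce=cv2.connectedComponentsWithStats(m)
k=max(range(1,n),key=lambda i:st[i,4]*(abs(ce[i]-20).max()<8));print(st[k],ce[k]);h=cv2.convexHull(np.argwhere(l==k)[:,::-1].astype(np.int32));e=cv2.fitEllipse(h);print(e,atz('top',[np.array(e[0])+[219,254]],.0435))
```

```text
[[0.5349 0.1553 0.0435]]
[[0.5516 0.1611 0.059 ]
 [0.5183 0.1465 0.059 ]
 [0.527  0.1705 0.059 ]
 [0.5437 0.1374 0.059 ]] [0.5352 0.1538 0.059 ]
23.678860772625008 0.036366544482425545
26.83017971589574 0.03701732831313232
nose tri [[0.5365 0.154  0.0726 0.    ]]
[[0.5319 0.1564 0.045 ]]
[  8   9  24  23 421] [19.7055 19.8195]
((19.578763961791992, 19.944543838500977), (23.266902923583984, 24.02566909790039), 72.78484344482422) [[0.5353 0.1558 0.0435]]
```

Spindle is at (0.5353, 0.1548) with the cross at about +25°, and the nose triangulates to 0.073 high as specified. I'll grasp the rotor bar now.

Emit:
{"method": "carry_out", "body": {"increments": [{"linear": [0.003, -0.178, 0], "rot": [0, 0, 0], "grip": 80}, {"linear": [0.003, -0.178, -0.1], "rot": [0, 0, 0], "grip": 80}, {"linear": [0.003, -0.178, -0.2], "rot": [0, 0, 0], "grip": 80}, {"linear": [0.003, -0.178, -0.3], "rot": [0, 0, 0], "grip": 80}, {"linear": [0.003, -0.178, -0.4], "rot": [0, 0, 0], "grip": 80}, {"linear": [0.003, -0.178, -0.48], "rot": [0, 0, 0], "grip": 80}, {"linear": [0.003, -0.178, -0.54], "rot": [0, 0, 0], "grip": 70}, {"linear": [0.003, -0.178, -0.575], "rot": [0, 0, 0], "grip": 70}, {"linear": [0.003, -0.178, -0.593], "rot": [0, 0, 0], "grip": 70}, {"linear": [0.003, -0.178, -0.593], "rot": [0, 0, 0], "grip": 70}, {"linear": [0.003, -0.178, -0.593], "rot": [0, 0, 0], "grip": 70}]}}

```text
time: 10.38
position: [0.6215, -0.2563, 0.0463]
orientation: [0.084, 3.138, -0.002]
wrist_force: [0.6, -0.3, -0.5]
width: 0.0596
grasp_force: 0.0
```

Emit:
{"method": "carry_out", "body": {"increments": [{"linear": [0, 0, 0], "rot": [0, 0, 0], "grip": 0}, {"linear": [0, 0, 0], "rot": [0, 0, 0], "grip": 0}, {"linear": [0, 0, 0], "rot": [0, 0, 0], "grip": 0}, {"linear": [0, 0, 0], "rot": [0, 0, 0], "grip": 0}, {"linear": [0, 0, 0], "rot": [0, 0, 0], "grip": 0}, {"linear": [0, 0, 0], "rot": [0, 0, 0], "grip": 0}], "grip_force": 60}}

```text
time: 11.12
position: [0.6211, -0.2564, 0.0457]
orientation: [0.084, 3.139, -0.002]
wrist_force: [-1.0, -0.7, 5.7]
width: 0.0189
grasp_force: 60.9
```

Emit:
{"method": "carry_out", "body": {"increments": [{"linear": [0, 0, 0.08], "rot": [0, 0, 0], "grip": 0}, {"linear": [0, 0, 0.18], "rot": [0, 0, 0], "grip": 0}, {"linear": [0, 0, 0.28], "rot": [0, 0, 0], "grip": 0}, {"linear": [-0.01, 0.06, 0.34], "rot": [0, 0, 0.01], "grip": 0}, {"linear": [-0.03, 0.14, 0.36], "rot": [0, 0, 0.02], "grip": 0}, {"linear": [-0.05, 0.24, 0.36], "rot": [0, 0, 0.03], "grip": 0}, {"linear": [-0.07, 0.34, 0.36], "rot": [0, 0, 0.04], "grip": 0}, {"linear": [-0.09, 0.44, 0.36], "rot": [0, 0, 0.05], "grip": 0}, {"linear": [-0.11, 0.54, 0.36], "rot": [0, 0, 0.06], "grip": 0}, {"linear": [-0.13, 0.64, 0.36], "rot": [0, 0, 0.07], "grip": 0}, {"linear": [-0.15, 0.73, 0.34], "rot": [0, 0, 0.078], "grip": 0}, {"linear": [-0.165, 0.79, 0.32], "rot": [0, 0, 0.078], "grip": 0}, {"linear": [-0.17, 0.823, 0.31], "rot": [0, 0, 0.078], "grip": 0}, {"linear": [-0.17, 0.823, 0.31], "rot": [0, 0, 0.078], "grip": 0}, {"linear": [-0.17, 0.823, 0.31], "rot": [0, 0, 0.078], "grip": 0}, {"linear": [-0.17, 0.823, 0.31], "rot": [0, 0, 0.078], "grip": 0}]}}

```text
time: 13.12
position: [0.5362, 0.1546, 0.2002]
orientation: [-0.678, 3.067, -0.0]
wrist_force: [0.1, -0.2, -3.2]
width: 0.019
grasp_force: 59.9
```

Run:
```python
from h import *
t=imaging.get_image('top');s=imaging.get_image('scene')
c=lambda im,x,y,w,h,k:cv2.resize(im[y:y+h,x:x+w],None,fx=k,fy=k,interpolation=2)
o=ctrl.observe();p=o['position'];print(p,o['orientation'],o['wrist_force'],o['width'])
d=[]
for n,im in(('top',t),('scene',s)):
    u=proj(n,p-[0,0,.01])[0].round().astype(int);print(n,u); d.append(c(im,u[0]-45,u[1]-45,90,90,4.4))
cv2.imwrite('pics/e.png',cv2.convertScaleAbs(np.hstack(d),alpha=1.5))
```

```text
[0.53603187 0.1548829  0.20013486] [-6.78082351e-01  3.06700392e+00 -2.71188140e-04] [-0.47394342 -1.01580428 -4.28534441] 0.018797269516907213
top [225 274]
scene [361 175]
```

View pics/e.png

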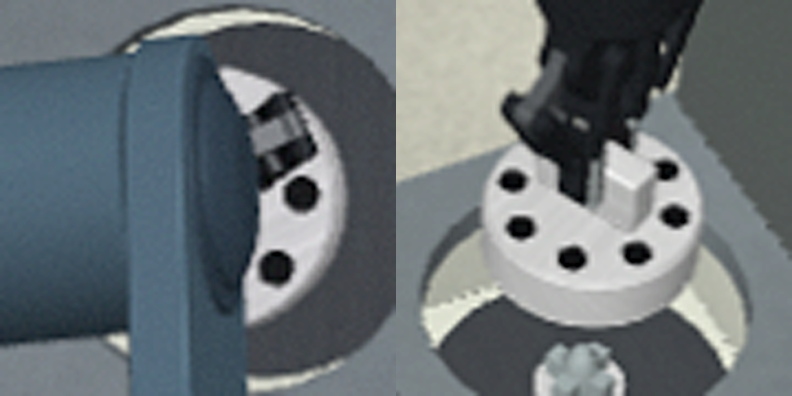

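The rotor is held level over the opening, with scene-crop pockets at (512,181), (520,228), (572,258), (637,253) and (675,215). I'll fit its centre and angle from those.

Run:
```python
from h import *
from scipy.optimize import least_squares
np.set_printoptions(precision=4,suppress=True)
px=un([(116,181),(124,228),(176,258),(241,253),(279,215)],4.4,316,130)
for z in(.1904,.1884):
    P=atz('scene',px,z)
    k=np.arange(5)
    f=lambda v:(v[:2]+.041*np.c_[np.cos(v[2]+k*np.pi/4),np.sin(v[2]+k*np.pi/4)]-P[:,:2]).ravel()
    c=[least_squares(f,[.535,.155,a]) for a in np.arange(-3,3)]
    b=min(c,key=lambda r:r.cost);print(b.x[:2],np.degrees(b.x[2]-np.pi/8)%45,b.cost**.5)
```

```text
[0.5351 0.1543] 25.607487312499927 0.0005596766383032744
[0.5335 0.1553] 25.607488868499445 0.0006698895093736253
```

Emit:
{"method": "carry_out", "body": {"increments": [{"linear": [0, 0, -0.04], "rot": [0, 0, 0], "grip": 0}, {"linear": [0, 0, -0.08], "rot": [0, 0, 0], "grip": 0}, {"linear": [0, 0, -0.12], "rot": [0, 0, 0], "grip": 0}, {"linear": [0, 0, -0.145], "rot": [0, 0, 0], "grip": 0}, {"linear": [0, 0, -0.16], "rot": [0, 0, 0], "grip": 0}, {"linear": [0, 0, -0.17], "rot": [0, 0, 0], "grip": 0}, {"linear": [0, 0, -0.18], "rot": [0, 0, 0], "grip": 0}, {"linear": [0, 0, -0.186], "rot": [0, 0, 0], "grip": 0}, {"linear": [0, 0, -0.192], "rot": [0, 0, 0], "grip": 0}, {"linear": [0, 0, -0.196], "rot": [0, 0, 0], "grip": 0}, {"linear": [0, 0, -0.2], "rot": [0, 0, 0], "grip": 0}, {"linear": [0, 0, -0.2], "rot": [0, 0, 0], "grip": 0}]}}

```text
time: 14.72
position: [0.5355, 0.1557, 0.0996]
orientation: [0.68, -3.067, -0.0]
wrist_force: [0.6, -0.3, -4.3]
width: 0.0188
grasp_force: 59.9
```

Emit:
{"method": "carry_out", "body": {"increments": [{"linear": [0, 0, -0.004], "rot": [0, 0, 0], "grip": 0}, {"linear": [0, 0, -0.008], "rot": [0, 0, 0], "grip": 0}, {"linear": [0, 0, -0.012], "rot": [0, 0, 0], "grip": 0}, {"linear": [0, 0, -0.016], "rot": [0, 0, 0], "grip": 0}, {"linear": [0, 0, -0.019], "rot": [0, 0, 0], "grip": 0}, {"linear": [0, 0, -0.021], "rot": [0, 0, 0], "grip": 0}, {"linear": [0, 0, -0.021], "rot": [0, 0, 0], "grip": 0}]}}

```text
time: 15.6
position: [0.5357, 0.1557, 0.0907]
orientation: [0.68, -3.066, 0.0]
wrist_force: [-5.4, -0.3, 6.6]
width: 0.0186
grasp_force: 61.4
```

Emit:
{"method": "carry_out", "body": {"increments": [{"linear": [0, 0, -0.021], "rot": [0, 0, 0], "grip": 50}, {"linear": [0, 0, -0.021], "rot": [0, 0, 0], "grip": 50}, {"linear": [0, 0, -0.021], "rot": [0, 0, 0], "grip": 50}, {"linear": [0, 0, 0], "rot": [0, 0, 0], "grip": 50}, {"linear": [0, 0, 0.06], "rot": [0, 0, 0], "grip": 50}, {"linear": [0, 0, 0.14], "rot": [0, 0, 0], "grip": 50}, {"linear": [0, 0, 0.26], "rot": [0, 0, 0], "grip": 50}, {"linear": [0, 0, 0.38], "rot": [0, 0, 0], "grip": 50}, {"linear": [0, -0.2, 0.42], "rot": [0, 0, 0], "grip": 50}, {"linear": [-0.1, -0.5, 0.42], "rot": [0, 0, 0], "grip": 50}, {"linear": [-0.1, -0.5, 0.42], "rot": [0, 0, 0], "grip": 50}, {"linear": [-0.1, -0.5, 0.42], "rot": [0, 0, 0], "grip": 50}, {"linear": [-0.1, -0.5, 0.42], "rot": [0, 0, 0], "grip": 50}, {"linear": [-0.1, -0.5, 0.42], "rot": [0, 0, 0], "grip": 50}]}}

```text
time: 17.35
position: [0.4856, -0.0945, 0.2999]
orientation: [-0.678, 3.067, -0.0]
wrist_force: [-0.4, 0.8, -0.5]
width: 0.043
grasp_force: 0.0
```

Run:
```python
from h import *
t=imaging.get_image('top');s=imaging.get_image('scene')
o=ctrl.observe();print(o['time'],o['position'],o['wrist_force'],o['width'])
c=lambda im,x,y,w,h,k:cv2.resize(im[y:y+h,x:x+w],None,fx=k,fy=k,interpolation=2)
cv2.imwrite('pics/f.png',np.hstack([c(t,150,190,160,160,2.5),c(s,265,80,160,160,2.5)]))
```

```text
17.45 [ 0.48586265 -0.09325688  0.2994971 ] [0.30716314 0.2701718  0.36419177] 0.04250269327702075
```

View pics/f.png

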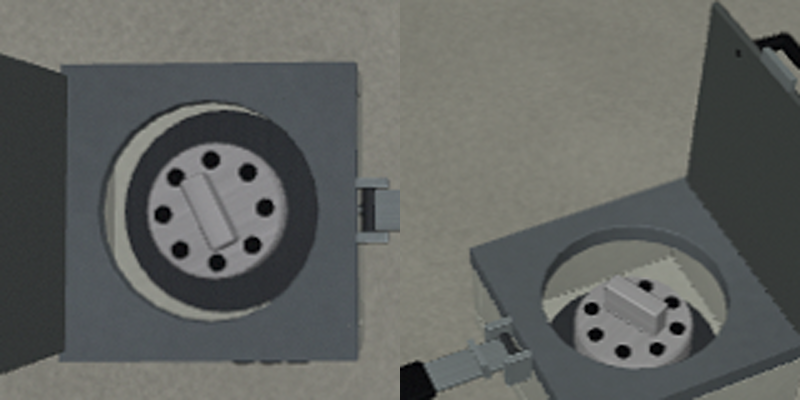

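The rotor sits centred on the spindle (top crop (214,211), scene crop (634,319)), with the lid upright and the latch open. I'll check its height and then hand in.

Run:
```python
from h import *
r=tri(un([(213.75,211)],2.5,150,190),un([(234.2,318.7)],2.5,265,80))[0];print(r,"expect z .081")
if abs(r[2]-.081)<.006: print(workorder.finish_job())
```

```text
[5.35076283e-01 1.56121186e-01 8.02720531e-02 5.23231925e-04] expect z .081
the job is handed in; nothing more can be done
None
```

The latch and lid are open, the rotor is home on the spindle (top face measured at 80 mm against 81 mm expected), the gripper is clear, and the job was handed in at about 17.5 s; no verdict was returned.

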